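Zero the flat-edged sequencer wheel against its alignment bar

ROBOT

A 6-joint arm with a two-finger parallel gripper is mounted at the origin on the work surface. World frame = base frame: x ahead of the robot, y to its left, z up, the work surface at z = 0. Lengths are in m, angles in rad, forces in N, time in s.
With the tool pointing down it reaches from about 0.225 to 0.875 m from the base axis. Payload 3.4 kg.
Tool frame: the origin (TCP) lies at the very end of the fingers, on their centre line; the grasp point (between the pads) lies 19 mm behind it; z points along the fingers, y is the line along which they close (so a half turn about z gives the same grasp; the last joint's range is limited). The gripper opens to 85 mm and grips with 20 to 120 N. Pads are 22 mm wide; open, the fingers measure 114 mm over their backs; the gripper's body (76 mm by 85 mm) begins 54 mm behind the grasp point. The pads swing forward as they close: fully open they stand 13 mm farther back than shut.
Start: joints at [-0.121, 0.276, 1.505, -0, 1.361, -0.121], TCP at [0.575, -0, 0.231] pointing down, gripper open.
Joint ranges: [-2.89, 2.89], [-0.75, 2.08], [0.22, 2.7], [-1.18, 4.32], [0.11, 2.71], [-2.7, 2.7]. Speed limits (rad/s): [2.57, 2.57, 3.14, 3.14, 3.14, 3.14].

INTERFACE

Orientations are given as a unit quaternion [w, x, y, z].
In Python, from rig import get_state, optics, sign_off gives the robot as it stands.
- The arm moves only by the tool send_rows, never from a script. Its argument "increments" is a list of rows, each an object with "gripper": the gripper's target within -1 to 1 (shut at 1, half-way at 0, fully open at -1); "linear": the shift along the world's x, y, z in m, a list of three; "delta_rot": the turn, a rotation vector about the world's x, y, z in rad, a list of three. In form: [{"gripper": gripper, "linear": [dx, dy, dz], "delta_rot": [rx, ry, rz]}, ...]. A call has 1 to 8 rows; each row is the pose to reach, as a shift and turn from the pose commanded when the call began; what a row does not reach only later rows make up. A row lasts 1/10 s, in which the tool goes at most 50 mm and 8.59 degrees, less where a joint would pass 70% of its speed; a pose out of reach is approached as far as the arm can. A call with a gripper value outside its range is refused whole. The fingers move at their own pace and stop on an object; "newtons" is the grip in N (left out, the last holds). Time passes only in rows, so rows that repeat a pose let the fingers close. It gives the time, the measured TCP pose, the force, the opening and the grip force at its end, in the units of the state.
- get_state(): the state, without advancing time (a new reading comes with each control period).
- optics.get_image(name): name is "scene" or "side" or "wrist"; returns a dict with "pixels" (400x640x3 uint8, blue, green, red), "K" (3x3 intrinsics, pixels), "k1" (the pictures are not rectified: a ray, as slopes to the right and down, at radius r is drawn at 1 + k1 r^2 times it, then the intrinsics apply), "rvec" (rotation vector, rad) and "tvec" (3), from world to camera coordinates, as OpenCV has them; the wrist camera has in their place "T_tool_cam" (4x4, takes a point from camera to tool coordinates, whose origin is the TCP and whose axes are the flange's). Camera axes: x right, y down, z forward; pixel columns grow to the right and rows downward; lengths in m; the calibration is good to about 2 mm. A picture is of the moment at which its call begins: read the wrist's pose just before it. There is no depth.
- sign_off(): hands the job in; it is judged then, once.
The state is a dict: "clock": time; "qpos": joint angles; "qd": joint speeds; "effort": joint torques, N m; "position": TCP position; "ee_rot": TCP orientation; "contact_force": force on the tool from outside, world axes, zero at the start; "moment": the same for the moment, N m; "width": finger opening in m; "gripper_force": force on a finger pad.
Only numpy, scipy, OpenCV 4.12 (cv2) and the standard library are available. Lean on these libraries where they do the work, as an engineer would, in place of code of your own. Each camera call takes 0.05 s, during which the arm holds its last target. There are 200 camera calls.

TASK

Zero the yellow flat-edged sequencer wheel: turn it by its peg until its flat faces the aluminium alignment bar, then slide the bar by its red tab up against the flat, so that the flat lies flush along the bar. Leave the blue round wheel on the neighbouring board as it is, and let go of everything at the end.

Things in the scene. Friction and masses are not known exactly. Their poses are not given: they have to be found in the camera images.
- hub (a point): Centre of the yellow wheel's top, on its axis, 38 mm above the table, fixed. z up, y level and square towards the alignment bar, x along the bar. The wheel, 110 mm across, 10 mm thick, has one flat 38 mm from the axis and 80 mm long, a black mark pointing to it. It and the bar sit on one of two wooden boards (240 by 170 by 20 mm), both fixed; the other has the blue wheel.
- wheel (a joint): Turn of the yellow wheel, rad, anticlockwise from above; 0: flat squarely faces the bar; starts at 1 to 1.8. Its brown round peg, 14 mm across, opposite the flat, stands 40 mm up from the wheel's top; peg axis in the hub's frame: x = 38 mm * sin(turn), y = -38 mm * cos(turn), z = 0 to 40 mm. The wheel cannot lift; about 2 N at the peg turns it; it stays where left.
- bar (a joint): Travel of the bar towards the hub (hub -y), m; starts at 0 to 0.012; 0.040: flush on the squared flat; the round edge stops it at 0.023. Bar 80 by 14 mm, top level with the wheel's. Its red upright tab, 30 mm along x, 12 along y, is centred in the hub's frame at x = 0, y = 85 mm - travel, z = 0 to 40 mm. 1.5 N slides it; it cannot lift, stays where left.
- round_peg (a point): Half-way up the brown peg of the neighbouring blue round wheel (100 mm diameter, no flat, no bar): a bystander that turns as easily, to be left where it is; 58 mm above the table. The peg is 14 mm in diameter and 40 mm tall.

How it is judged:
At the end, for the whole second after the job is handed in: The yellow wheel's flat faces the bar within 10 degrees, the bar has been slid in to within 5 mm of lying flush on the flat (travel over 35 mm), and the wheel is at rest (value of joint wheel between -0.175 and 0.175 rad and value of joint bar above 0.035 m and velocity of joint wheel between -0.05 and 0.05 rad/s); the robot touches nothing.
It fails at once if the blue round wheel's peg was moved by more than 15 mm (distance of round_peg from where it was at the start of the episode above 0.015 m).
It also fails if it takes over 42 s, if anything falls off the work surface, if the arm or the gripper's body presses on something with over 40 N, if the wrist force passes 120 N, or if a joint passes its speed limit or range.

## Working session

There is one attempt and no reset: what is moved stays moved. The work goes in short steps, Python scripts to look and compute and a tool call to move; the robot and the scene stay as the last step left them, time stands still between calls to the robot, and variables do not carry over. Pictures are saved under pics/ and viewed, at most 10 in all, crops included, and the job is handed in when it is done.

Besides the shell and the picture viewer there is one more tool, called after "Call:" in YAML: its name, and indented under it one key for each argument. send_rows: Moves the arm, as the interface text tells. Its arguments: {"type":"object","properties":{"increments":{"type":"array"},"newtons":{"type":"number"}},"required":["increments"]}

```bash
mkdir -p pics
cat > h.py <<'E'
import numpy as np,cv2
from rig import get_state,optics
def grab(n,f):
    d=optics.get_image(n); cv2.imwrite(f,d["pixels"]); np.save(f"{n}.npy",d,allow_pickle=True); return d
def load(n): return np.load(f"{n}.npy",allow_pickle=True).item()
def ray(d,u,v):
    K=np.array(d["K"]); x=(u-K[0,2])/K[0,0]; y=(v-K[1,2])/K[1,1]
    a=x;b=y
    for _ in range(20):
        s=1+d["k1"]*(a*a+b*b); a=x/s;b=y/s
    R=cv2.Rodrigues(np.array(d["rvec"],float))[0]; t=np.array(d["tvec"],float).ravel()
    return -R.T@t, R.T@np.array([a,b,1])
def at(d,u,v,z):
    c,r=ray(d,u,v); return c+r*(z-c[2])/r[2]
def proj(d,P):
    R=cv2.Rodrigues(np.array(d["rvec"],float))[0]; p=R@np.array(P)+np.array(d["tvec"],float).ravel()
    a,b=p[:2]/p[2]; s=1+d["k1"]*(a*a+b*b); K=np.array(d["K"]); return K[0,0]*a*s+K[0,2],K[1,1]*b*s+K[1,2]
E
python3 - <<'E'
from h import *
for n in("scene","side"): 
    d=grab(n,f"pics/{n}0.png"); print(n,d["k1"],ray(d,320,200))
E
```

```text
scene -0.07283566809203489 (array([0.8626982 , 0.48361055, 0.55111126]), array([-0.44788648, -0.63930089, -0.62547698]))
side -0.10713808466683188 (array([0.18802973, 0.52567394, 0.63133785]), array([ 0.42902704, -0.62986957, -0.64750837]))
```

View pics/scene0.png

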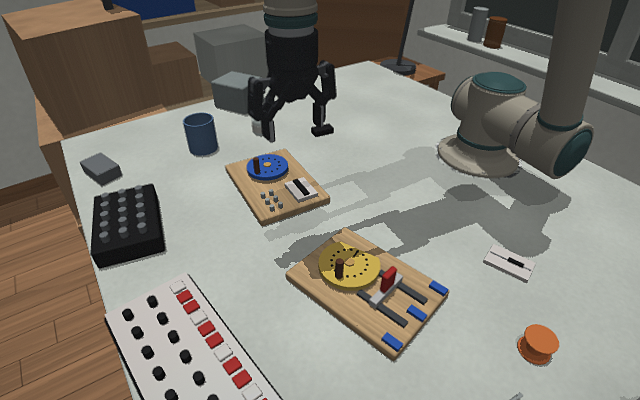

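View pics/side0.png

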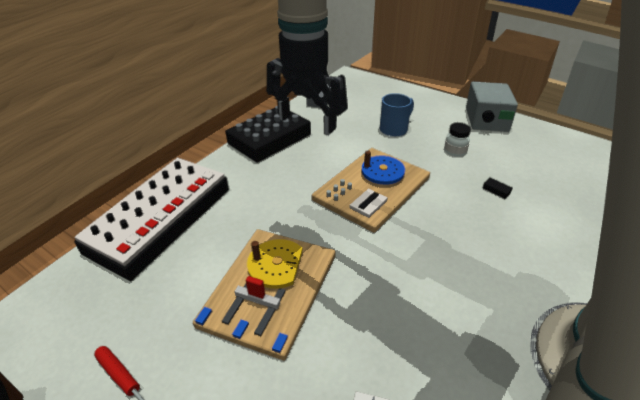

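The yellow wheel shows at (350,266) in scene and (274,262) in side. Its red tab is at (388,279) and (256,287), its peg at (340,268) and (256,250). The blue wheel is well apart. I'll enlarge both views.

Run:
```python
from h import *
a=load("scene")["pixels"][220:365,280:455]; b=load("side")["pixels"][225:360,190:340]
cv2.imwrite("pics/c1.png",cv2.resize(a,None,fx=4.0,fy=4.0,interpolation=2))
cv2.imwrite("pics/c2.png",cv2.resize(b,None,fx=4.0,fy=4.0,interpolation=2))
```

```text
(no output)
```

View pics/c1.png

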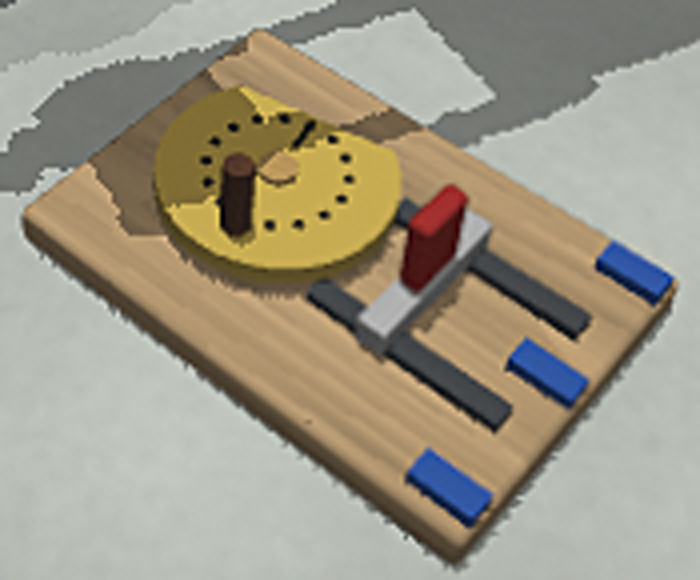

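View pics/c2.png

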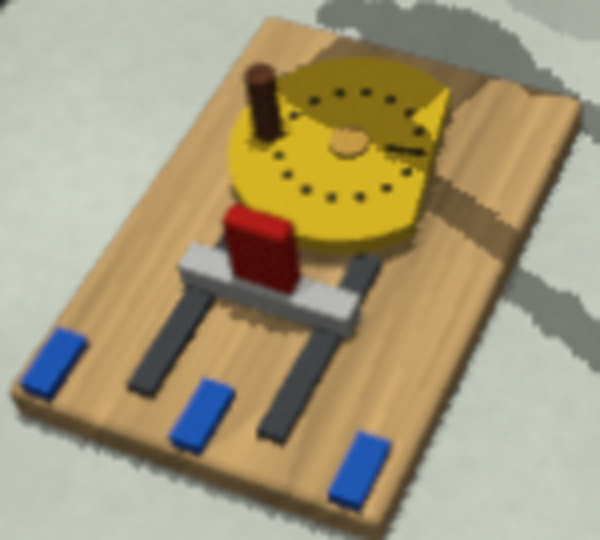

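The crops show, in crop pixels at 4x:

| Feature | Scene | Side |
|---|---|---|
| Hub disc | (279,167) | (350,142) |
| Peg top | (238,163) | (261,74) |
| Tab top centre | (441,208) | (262,218) |

The flat faces roughly away from the side camera's left.

Run:
```python
from h import *
from scipy.optimize import least_squares
s=load("scene");e=load("side")
S=lambda u,v:(u/4+280-.4,v/4+220-.4); E=lambda u,v:(u/4+190-.4,v/4+225-.4)
m=dict(hub=(.038,(279,167),(350,142)),peg=(.078,(238,163),(261,74)),tab=(.078,(441,208),(262,218)),
 b1=(.02,(25,213),(270,20)),b2=(.02,(258,32),(580,100)),b3=(.02,(675,287),(382,525)),b4=(.02,(455,548),(18,393)),
 flA=(.038,(401,155),(413,230)),flB=(.038,(243,88),(449,88)))
P={}
for k,(z,a,b) in m.items():
    A=at(s,*S(*a),z);B=at(e,*E(*b),z);P[k]=(A+B)/2
    print(k,z,A[:2].round(4),B[:2].round(4),((A-B)*1e3)[:2].round(1))
c=[P['b1'],P['b2'],P['b3'],P['b4']]
print([round(float(np.linalg.norm((c[i]-c[(i+1)%4])[:2])),4) for i in range(4)])
def model(p):
    x,y,w,t,b=p; Y=np.array([np.cos(w),np.sin(w)]); X=np.array([Y[1],-Y[0]]); h=np.array([x,y])
    return h,h+.038*(np.sin(t)*X-np.cos(t)*Y),h+(.085-b)*Y
def f(p):
    r=[]
    for k,q in zip(("hub","peg","tab"),model(p)):
        z,a,b=m[k]; r+=list(np.subtract(proj(s,[*q,z]),S(*a)))+list(np.subtract(proj(e,[*q,z]),E(*b)))
    x,y,w=p[:3]; ed=(c[3]+c[2]-c[0]-c[1])[:2]; r.append(20*np.sin(w-np.arctan2(ed[1],ed[0])))
    return r
d=(P['tab']-P['hub'])[:2]; w0=np.arctan2(d[1],d[0])
r=least_squares(f,[*P['hub'][:2],w0,1.4,.006]); print(r.x.round(4),np.round(r.fun,1),[q.round(4) for q in model(r.x)])
ed=(c[3]+c[2]-c[0]-c[1]);print(w0,np.arctan2(ed[1],ed[0]))
# blue peg approx
print(at(s,256,160,.078),at(e,368,152,.078))
```

```text
hub 0.038 [0.5512 0.1332] [0.5527 0.1313] [-1.5  1.9]
peg 0.078 [0.5882 0.1493] [0.5857 0.148 ] [2.5 1.3]
tab 0.078 [0.5349 0.2146] [0.5326 0.2104] [2.3 4.2]
b1 0.02 [0.6523 0.0792] [0.6481 0.0769] [4.2 2.4]
b2 0.02 [0.4926 0.0422] [0.4881 0.0376] [4.4 4.5]
b3 0.02 [0.441  0.2723] [0.4318 0.2691] [9.2 3.2]
b4 0.02 [0.6028 0.3084] [0.5932 0.3057] [9.6 2.7]
flA 0.038 [0.501  0.1583] [0.4986 0.1565] [2.4 1.9]
flB 0.038 [0.5346 0.0842] [0.5347 0.0791] [-0.1  5.1]
[0.1643, 0.2371, 0.1656, 0.2348]
[0.5519 0.1326 1.8023 1.7602 0.0032] [-0.5 -0.  -0.1  0.6  0.4 -0.8 -0.4 -0.2 -0.2 -1.4 -1.   0.6  0.1] [array([0.5519, 0.1326]), array([0.5866, 0.1481]), array([0.5332, 0.2122])]
1.7935315231257016 1.7977653848181712
[ 0.56231953 -0.20103593  0.078     ] [ 0.55693935 -0.21116538  0.078     ]
```

Run:
```python
from h import *
from scipy.spatial.transform import Rotation as R
s=get_state(); w,x,y,z=s["ee_rot"]; print(s["position"],R.from_quat([x,y,z,w]).as_matrix().round(3),s["width"],s["clock"])
```

```text
[5.74506258e-01 3.88777012e-05 2.30534379e-01] [[ 0.     1.    -0.002]
 [ 1.    -0.     0.   ]
 [ 0.    -0.002 -1.   ]] 0.08536598954376066 0.1
```

Call:
send_rows:
  increments:
    - {"gripper": 0, "linear": [0.004, 0.05, -0.03], "delta_rot": [0, 0, 0.14]}
    - {"gripper": 0, "linear": [0.008, 0.09, -0.06], "delta_rot": [0, 0, 0.28]}
    - {"gripper": 0, "linear": [0.012, 0.13, -0.09], "delta_rot": [0, 0, 0.42]}
    - {"gripper": 0, "linear": [0.012, 0.148, -0.1], "delta_rot": [0, 0, 0.56]}
    - {"gripper": 0, "linear": [0.012, 0.148, -0.1], "delta_rot": [0, 0, 0.7]}
    - {"gripper": 0, "linear": [0.012, 0.148, -0.1], "delta_rot": [0, 0, 0.84]}
    - {"gripper": 0, "linear": [0.012, 0.148, -0.1], "delta_rot": [0, 0, 0.98]}
    - {"gripper": 0, "linear": [0.012, 0.148, -0.1], "delta_rot": [0, 0, 1.12]}
  newtons: 20

```text
clock: 0.9
position: [0.5866, 0.1482, 0.1307]
ee_rot: [-0.001, 0.22, 0.975, -0.0]
contact_force: [-0.1, 0.1, -0.1]
width: 0.0428
gripper_force: 0.0
```

Call:
send_rows:
  increments:
    - {"gripper": 0, "linear": [0, 0, 0], "delta_rot": [0, 0, 0.14]}
    - {"gripper": 0, "linear": [0, 0, 0], "delta_rot": [0, 0, 0.28]}
    - {"gripper": 0, "linear": [0, 0, 0], "delta_rot": [0, 0, 0.42]}
    - {"gripper": 0, "linear": [0, 0, 0], "delta_rot": [0, 0, 0.56]}
    - {"gripper": 0, "linear": [0, 0, 0], "delta_rot": [0, 0, 0.7]}
    - {"gripper": 0, "linear": [0, 0, 0], "delta_rot": [0, 0, 0.87]}
    - {"gripper": 0, "linear": [0, 0, 0], "delta_rot": [0, 0, 0.87]}
    - {"gripper": 0, "linear": [0, 0, 0], "delta_rot": [0, 0, 0.87]}

```text
clock: 1.7
position: [0.5868, 0.148, 0.131]
ee_rot: [-0.0, -0.207, 0.978, 0.0]
contact_force: [0.4, 0.1, 0.0]
width: 0.0427
gripper_force: 0.0
```

Run:
```python
from h import *
s=get_state();print(s["qpos"])
d=grab("wrist","pics/w1.png")
e=grab("side","pics/s1.png")
a=d["pixels"]; b=cv2.resize(e["pixels"][170:350,190:390],None,fx=2.2,fy=2.2)
from scipy.spatial.transform import Rotation as R
w,x,y,z=s["ee_rot"];T=np.eye(4);T[:3,:3]=R.from_quat([x,y,z,w]).as_matrix();T[:3,3]=s["position"]
# world->cam for the wrist
M=np.linalg.inv(T@np.array(d["T_tool_cam"])); d["rvec"]=cv2.Rodrigues(M[:3,:3])[0];d["tvec"]=M[:3,3]
np.save("wrist.npy",d,allow_pickle=True)
for P in([.5519,.1326,.038],[.5866,.1481,.078],[.5332,.2122,.078]): print(np.round(proj(d,P)))
```

```text
[ 1.32007639e-01  3.90250753e-01  1.59163486e+00  1.07998976e-04
  1.16037262e+00 -1.85554659e+00]
[315. 164.]
[315. 229.]
[435. 198.]
```

View pics/w1.png

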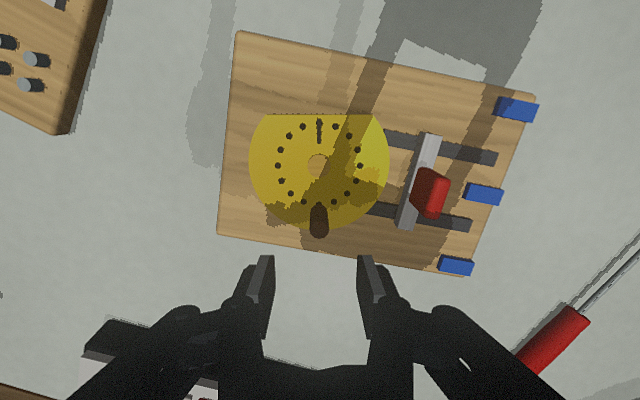

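The wrist view agrees with the estimate. The hub is at (318,165) against a predicted (315,164), the peg top at (319,228) against (315,229), and the tab near (436,196). I'll descend around the peg and close.

Call:
send_rows:
  increments:
    - {"gripper": 0, "linear": [0, 0.001, -0.03], "delta_rot": [0, 0, 0]}
    - {"gripper": 0, "linear": [0, 0.001, -0.06], "delta_rot": [0, 0, 0]}
    - {"gripper": 0, "linear": [0, 0.001, -0.081], "delta_rot": [0, 0, 0]}
    - {"gripper": 0, "linear": [0, 0.001, -0.081], "delta_rot": [0, 0, 0]}
    - {"gripper": 1, "linear": [0, 0.001, -0.081], "delta_rot": [0, 0, 0]}
    - {"gripper": 1, "linear": [0, 0.001, -0.081], "delta_rot": [0, 0, 0]}
    - {"gripper": 1, "linear": [0, 0.001, -0.081], "delta_rot": [0, 0, 0]}
    - {"gripper": 1, "linear": [0, 0.001, -0.081], "delta_rot": [0, 0, 0]}
  newtons: 20

```text
clock: 2.6
position: [0.5882, 0.1495, 0.0517]
ee_rot: [0.002, -0.208, 0.978, 0.0]
contact_force: [1.3, 1.7, 1.7]
width: 0.0131
gripper_force: 20.8
```

Run:
```python
from h import *
s=get_state();p=s["position"];print(p,s["width"],s["gripper_force"],s["contact_force"])
h=np.array([.5515,.1335]);v=p[:2]-h;print(np.linalg.norm(v),np.arctan2(v[1],v[0])+np.pi/2-.2315)
w=.2315
r=.038
t0=np.arctan2(v[1],v[0])+np.pi/2-w
for k in range(1,25):
    t=t0-k*t0/16
    if k>16: break
    q=h+r*np.array([np.cos(t-np.pi/2+w),np.sin(t-np.pi/2+w)])
    b=h+r*np.array([np.cos((t0-8*t0/16 if k>8 else t0)-np.pi/2+w),np.sin((t0-8*t0/16 if k>8 else t0)-np.pi/2+w)])
    print(k,(q-(b if k>8 else p[:2])).round(4),round(t-(t0/2 if k>8 else t0),3))
```

```text
[0.58821782 0.14945522 0.05172307] 0.013070282192277457 20.809275805950165 [1.29863252 1.66404289 1.70129808]
0.040034577232148205 1.7492163709034192
1 [-0.0004 -0.0047] -0.109
2 [ 0.0006 -0.0087] -0.219
3 [ 0.0012 -0.0128] -0.328
4 [ 0.0013 -0.017 ] -0.437
5 [ 0.0009 -0.0211] -0.547
6 [ 0.0001 -0.0252] -0.656
7 [-0.0011 -0.0292] -0.765
8 [-0.0027 -0.033 ] -0.875
9 [-0.0021 -0.0036] -0.109
10 [-0.0045 -0.007 ] -0.219
11 [-0.0073 -0.01  ] -0.328
12 [-0.0104 -0.0128] -0.437
13 [-0.0138 -0.0152] -0.547
14 [-0.0174 -0.0172] -0.656
15 [-0.0213 -0.0188] -0.765
16 [-0.0253 -0.02  ] -0.875
```

Call:
send_rows:
  increments:
    - {"gripper": 1, "linear": [0.0013, -0.0042, 0], "delta_rot": [0, 0, -0.109]}
    - {"gripper": 1, "linear": [0.0022, -0.0083, 0], "delta_rot": [0, 0, -0.219]}
    - {"gripper": 1, "linear": [0.0028, -0.0124, 0], "delta_rot": [0, 0, -0.328]}
    - {"gripper": 1, "linear": [0.0029, -0.0165, 0], "delta_rot": [0, 0, -0.437]}
    - {"gripper": 1, "linear": [0.0026, -0.0206, 0], "delta_rot": [0, 0, -0.547]}
    - {"gripper": 1, "linear": [0.0018, -0.0247, 0], "delta_rot": [0, 0, -0.656]}
    - {"gripper": 1, "linear": [0.0006, -0.0287, 0], "delta_rot": [0, 0, -0.765]}
    - {"gripper": 1, "linear": [-0.001, -0.0325, 0], "delta_rot": [0, 0, -0.875]}

```text
clock: 3.4
position: [0.5864, 0.1167, 0.0516]
ee_rot: [0.001, 0.228, 0.974, 0.001]
contact_force: [-1.5, 1.9, 3.3]
width: 0.0132
gripper_force: 21.0
```

Call:
send_rows:
  increments:
    - {"gripper": 1, "linear": [-0.0021, -0.0036, 0], "delta_rot": [0, 0, -0.109]}
    - {"gripper": 1, "linear": [-0.0045, -0.007, 0], "delta_rot": [0, 0, -0.219]}
    - {"gripper": 1, "linear": [-0.0073, -0.01, 0], "delta_rot": [0, 0, -0.328]}
    - {"gripper": 1, "linear": [-0.0104, -0.0128, 0], "delta_rot": [0, 0, -0.437]}
    - {"gripper": 1, "linear": [-0.0138, -0.0152, 0], "delta_rot": [0, 0, -0.547]}
    - {"gripper": 1, "linear": [-0.0174, -0.0172, 0], "delta_rot": [0, 0, -0.656]}
    - {"gripper": 1, "linear": [-0.0213, -0.0188, 0], "delta_rot": [0, 0, -0.765]}
    - {"gripper": 1, "linear": [-0.0253, -0.02, 0], "delta_rot": [0, 0, -0.875]}

```text
clock: 4.2
position: [0.5603, 0.0969, 0.0516]
ee_rot: [-0.0, 0.619, 0.785, 0.0]
contact_force: [-1.6, 2.9, 4.6]
width: 0.0132
gripper_force: 21.1
```

Call:
send_rows:
  increments:
    - {"gripper": 1, "linear": [0, 0, 0], "delta_rot": [0, 0, 0]}
    - {"gripper": 1, "linear": [0, 0, 0], "delta_rot": [0, 0, 0]}
    - {"gripper": 1, "linear": [0, 0, 0], "delta_rot": [0, 0, 0]}

```text
clock: 4.5
position: [0.5599, 0.0968, 0.0516]
ee_rot: [-0.0, 0.617, 0.787, -0.0]
contact_force: [-2.5, 1.3, 6.4]
width: 0.0129
gripper_force: 21.2
```

Call:
send_rows:
  increments:
    - {"gripper": 0, "linear": [0, 0, 0], "delta_rot": [0, 0, 0]}
    - {"gripper": 0, "linear": [0, 0, 0], "delta_rot": [0, 0, 0]}
    - {"gripper": 0, "linear": [0, 0, 0], "delta_rot": [0, 0, 0]}
    - {"gripper": 0, "linear": [0, 0, 0], "delta_rot": [0, 0, 0]}
    - {"gripper": 0, "linear": [0, 0, 0.03], "delta_rot": [0, 0, 0]}
    - {"gripper": 0, "linear": [0, 0, 0.06], "delta_rot": [0, 0, 0]}
    - {"gripper": 0, "linear": [0, 0, 0.08], "delta_rot": [0, 0, 0]}
    - {"gripper": 0, "linear": [0, 0, 0.08], "delta_rot": [0, 0, 0]}

```text
clock: 5.3
position: [0.5631, 0.0965, 0.1334]
ee_rot: [0.003, 0.617, 0.787, 0.002]
contact_force: [-1.0, 0.2, 0.3]
width: 0.0429
gripper_force: 0.0
```

```bash
cat >> h.py <<'E'
from scipy.spatial.transform import Rotation as Ro
def wrist(f):
    s=get_state(); d=grab("wrist",f)
    w,x,y,z=s["ee_rot"];T=np.eye(4);T[:3,:3]=Ro.from_quat([x,y,z,w]).as_matrix();T[:3,3]=s["position"]
    M=np.linalg.inv(T@np.array(d["T_tool_cam"])); d["rvec"]=cv2.Rodrigues(M[:3,:3])[0];d["tvec"]=M[:3,3]
    np.save("wrist.npy",d,allow_pickle=True); return d
E
python3 - <<'E'
from h import *
s=get_state();print(s["position"],s["contact_force"],s["clock"])
wrist("pics/w2.png")
E
```

```text
[0.56309853 0.09653715 0.13335197] [-0.95545524  0.20394693  0.33527781] 5.3
```

View pics/w2.png

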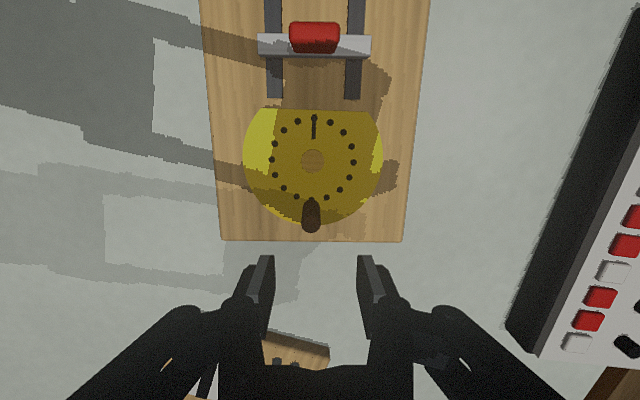

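The flat's ends are near (263,109) and (366,112), and the bar runs parallel to it with its front edge from (258,55) to (370,58), both tilted about 1.6°. The wheel is squared. I'll go behind the tab with the fingers shut.

Call:
send_rows:
  increments:
    - {"gripper": 1, "linear": [-0.009, 0.039, 0], "delta_rot": [0, 0, 0]}
    - {"gripper": 1, "linear": [-0.019, 0.078, 0], "delta_rot": [0, 0, 0]}
    - {"gripper": 1, "linear": [-0.028, 0.117, 0], "delta_rot": [0, 0, 0]}
    - {"gripper": 1, "linear": [-0.038, 0.156, 0], "delta_rot": [0, 0, 0]}
    - {"gripper": 1, "linear": [-0.038, 0.156, 0], "delta_rot": [0, 0, 0]}
    - {"gripper": 1, "linear": [-0.038, 0.156, -0.04], "delta_rot": [0, 0, 0]}
    - {"gripper": 1, "linear": [-0.038, 0.156, -0.079], "delta_rot": [0, 0, 0]}
    - {"gripper": 1, "linear": [-0.038, 0.156, -0.079], "delta_rot": [0, 0, 0]}

```text
clock: 6.15
position: [0.5176, 0.2502, 0.0455]
ee_rot: [-0.004, 0.617, 0.787, -0.006]
contact_force: [-1.8, -0.4, 1.0]
width: 0.0
gripper_force: 0.0
```

Call:
send_rows:
  increments:
    - {"gripper": 1, "linear": [0.0014, -0.006, 0], "delta_rot": [0, 0, 0]}
    - {"gripper": 1, "linear": [0.0028, -0.012, 0], "delta_rot": [0, 0, 0]}
    - {"gripper": 1, "linear": [0.0042, -0.018, 0], "delta_rot": [0, 0, 0]}
    - {"gripper": 1, "linear": [0.0056, -0.024, 0], "delta_rot": [0, 0, 0]}
    - {"gripper": 1, "linear": [0.007, -0.03, 0], "delta_rot": [0, 0, 0]}
    - {"gripper": 1, "linear": [0.0084, -0.036, 0], "delta_rot": [0, 0, 0]}
    - {"gripper": 1, "linear": [0.0098, -0.042, 0], "delta_rot": [0, 0, 0]}
    - {"gripper": 1, "linear": [0.0112, -0.048, 0], "delta_rot": [0, 0, 0]}

```text
clock: 6.95
position: [0.5342, 0.2041, 0.0515]
ee_rot: [0.0, 0.617, 0.787, 0.0]
contact_force: [0.7, 2.2, 1.4]
width: -0.0002
gripper_force: 0.9
```

Call:
send_rows:
  increments:
    - {"gripper": 1, "linear": [0.0007, -0.003, 0], "delta_rot": [0, 0, 0]}
    - {"gripper": 1, "linear": [0.0014, -0.006, 0], "delta_rot": [0, 0, 0]}
    - {"gripper": 1, "linear": [0.0019, -0.008, 0], "delta_rot": [0, 0, 0]}
    - {"gripper": 1, "linear": [0.0019, -0.008, 0], "delta_rot": [0, 0, 0]}

```text
clock: 7.35
position: [0.5357, 0.196, 0.0512]
ee_rot: [0.0, 0.617, 0.787, -0.0]
contact_force: [0.1, -0.5, -0.6]
width: 0.0002
gripper_force: 0.0
```

Call:
send_rows:
  increments:
    - {"gripper": 1, "linear": [0.0004, -0.0015, 0], "delta_rot": [0, 0, 0]}
    - {"gripper": 1, "linear": [0.0007, -0.003, 0], "delta_rot": [0, 0, 0]}
    - {"gripper": 1, "linear": [0.0007, -0.003, 0], "delta_rot": [0, 0, 0]}

```text
clock: 7.65
position: [0.5358, 0.1954, 0.0512]
ee_rot: [-0.002, 0.618, 0.786, 0.001]
contact_force: [-2.0, 6.4, 0.5]
width: 0.0001
gripper_force: 3.6
```

Contact rose to 6.4 N and the bar stopped where the flat should be. I'll back off, lift and look.

Call:
send_rows:
  increments:
    - {"gripper": 1, "linear": [0.0003, -0.001, 0], "delta_rot": [0, 0, 0]}
    - {"gripper": 1, "linear": [0.0003, -0.001, 0], "delta_rot": [0, 0, 0]}
    - {"gripper": 1, "linear": [-0.007, 0.03, 0], "delta_rot": [0, 0, 0]}
    - {"gripper": 1, "linear": [-0.007, 0.03, 0.04], "delta_rot": [0, 0, 0]}
    - {"gripper": 1, "linear": [-0.007, 0.03, 0.08], "delta_rot": [0, 0, 0]}
    - {"gripper": 1, "linear": [0.0, 0.0, 0.12], "delta_rot": [0, 0, 0]}
    - {"gripper": 1, "linear": [0.015, -0.05, 0.12], "delta_rot": [0, 0, 0]}
    - {"gripper": 1, "linear": [0.025, -0.1, 0.12], "delta_rot": [0, 0, 0]}

```text
clock: 8.45
position: [0.5622, 0.0959, 0.1732]
ee_rot: [0.002, 0.616, 0.788, 0.001]
contact_force: [1.0, -0.2, 0.2]
width: -0.0003
gripper_force: 0.0
```

Call:
send_rows:
  increments:
    - {"gripper": 1, "linear": [0, 0, 0], "delta_rot": [0, 0, 0]}
    - {"gripper": 1, "linear": [0, 0, 0], "delta_rot": [0, 0, 0]}

```text
clock: 8.65
position: [0.5606, 0.0955, 0.171]
ee_rot: [-0.0, 0.618, 0.786, -0.0]
contact_force: [-0.8, 0.2, -0.6]
width: 0.0
gripper_force: 0.0
```

Run:
```python
from h import *
s=get_state();print(s["position"],s["contact_force"],s["clock"])
wrist("pics/w3.png")
```

```text
[0.56059681 0.09548957 0.17098152] [-0.8039475   0.19813275 -0.57348199] 8.65
```

View pics/w3.png

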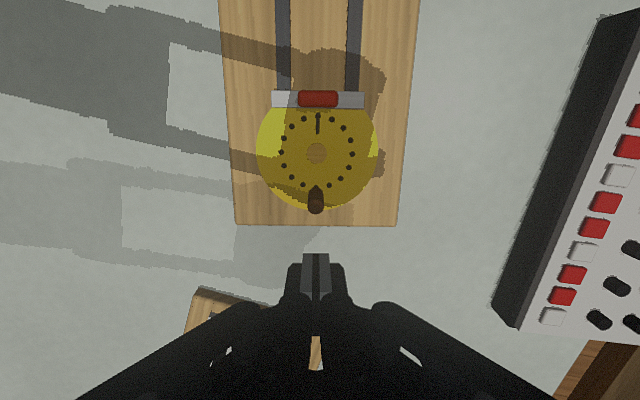

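The bar, from (272,99) to (364,100), lies flush on the flat with no gap. The wheel's mark points straight at the bar and the gripper is clear.

```bash
python3 -c "
from rig import sign_off; print(sign_off())"
```

```text
the job is handed in; nothing more can be done
None
```

The yellow wheel is squared, the bar is pushed up flush on its flat, the blue wheel was never approached, and the arm is clear of everything; the job was handed in at about 9 s, with no verdict returned.

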